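# Hold the stapler over the photo light tray

### The arm

A 7-joint arm with a two-finger parallel gripper is mounted at the origin on the work surface. World frame = base frame: x ahead of the robot, y to its left, z up, the work surface at z = 0. Lengths are in m, angles in rad, forces in N, time in s.
With the tool pointing down it reaches from about 0.4 to 0.9 m from the base axis. Payload 5.5 kg.
Tool frame: the origin (TCP) lies between the finger pads; the fingertips stand 25 mm ahead of it and the grasp point (between the pads) lies 6 mm ahead of it (robot.tip_reach is the distance from the TCP to the fingertips, in m); z points along the fingers, y is the line along which they close (so a half turn about z gives the same grasp; the last joint's range is limited). The gripper opens to 85 mm and grips with 20 to 120 N. Pads are 22 mm wide; open, the fingers measure 114 mm over their backs; the gripper's body (76 mm by 85 mm) begins 54 mm behind the grasp point. The pads swing forward as they close: fully open they stand 13 mm farther back than shut.
Start: joints at [-0.968, 0.501, -0.427, 1.55, 0.221, 1.138, -0.21], TCP at [0.217, 0.613, 0.256] pointing down, gripper open.
Joint ranges: [-2.88, 2.88], [-0.31, 2.03], [-1.54, 1.56], [0.2, 2.42], [-1.41, 4.55], [0.19, 2.02], [-2.57, 2.57]. Speed limits (rad/s): [2.57, 2.57, 3.14, 3.14, 3.14, 3.14, 3.14].

### API

Orientations are given as a unit quaternion [w, x, y, z].
In Python, from bench import robot, viewer, workorder gives the robot as it stands.
- The arm moves only by the shell command python3 -m handwheel 'ROWS' [FORCE]. ROWS is JSON, a list that holds one entry, the list of rows, each a list of 7 numbers: the opening, from 0 (shut) to 1 (fully open), then the shift along the world's x, y, z in cm, then the turn, a rotation vector about the world's x, y, z in degrees. A call has 1 to 10 rows; each row is the pose to reach, as a shift and turn from the pose commanded when the call began; what a row does not reach only later rows make up. A row lasts 1/10 s, in which the tool goes at most 50 mm and 8.59 degrees, less where a joint would pass 70% of its speed; a pose out of reach is approached as far as the arm can. A call with a gripper value outside its range is refused whole. The fingers move at their own pace and stop on an object; FORCE is the grip in N (left out, the last holds). Time passes only in rows, so rows that repeat a pose let the fingers close. It gives the time, the measured TCP pose, the force, the opening and the grip force at its end, in the units of the state.
- robot.sense(): the state, without advancing time (a new reading comes with each control period).
- viewer.camera(name): name is "scene" or "top" or "wrist"; returns (picture, depth): 420x560x3 uint8, red, green, blue; 420x560 float32, m along the optical axis (not along the pixel's ray), 0 where there is no reading.
- viewer.camera_params(name): a dict with "fx", "fy", "cx", "cy" (pixels), "R" (3x3) and "t" (3): a world point X has camera coordinates R X + t. Camera axes: x right, y down, z forward; pixel columns grow to the right and rows downward; lengths in m; the calibration is good to about 2 mm. The wrist camera is an equidistant fisheye: a pixel r from the principal point sees the ray r / f radians off the axis. A picture is of the moment at which its call begins: read the wrist's pose just before it. camera_params takes no time and is no camera call; for the wrist camera it gives the pose at the moment of the call.
- workorder.close_job(): hands the job in; it is judged then, once.
The state is a dict: "clock": time; "joints": joint angles; "joint_vel": joint speeds; "joint_torque": joint torques, N m; "tcp_pos": TCP position; "orientation": TCP orientation; "wrist_force": force on the tool from outside, world axes, zero at the start; "moment": the same for the moment, N m; "width": finger opening in m; "grasp_force": force on a finger pad.
Only numpy, scipy, OpenCV 4.12 (cv2) and the standard library are available. Lean on these libraries where they do the work, as an engineer would, in place of code of your own. Each camera call takes 0.05 s, during which the arm holds its last target. There are 200 camera calls.

### The job

Get the stapler ready for its catalogue photo on the light tray. First slide the tray's dimmer grip along its track until it is level with the pointer tab clipped beside the track and leave it there; then pick up the stapler, carry it over the tray's raised rim, and hold it level in mid-air about 15 mm above the light panel, centred in the four corner marks with its length along the long side of the frame they make (nose either way). The stapler must not touch the tray, everything else on the table stays where it is, and the program finishes while the gripper is still holding the stapler there, motionless.

Things in the scene. Friction and masses are not known exactly. Their poses are not given: they have to be found in the camera images.
- tray: White photo light tray, fixed, left or right of the carton, yaw within 0.2 rad. Origin on the table under the centre of its bay; x away from the robot, y along the bay's longer side. Bay inside 170 (x) x 220 mm (y), floor a pale light panel 18 mm above the table, rim 6 mm thick all round, its top 55 mm above the table. On the robot's side a ledge 8 mm high, to x = -187 mm, bears the dimmer track.
- target (a point): Centre of the four thin black corner marks on the light panel, on the panel's surface (18 mm above the table); axes as the tray's. The marks frame a rectangle 70 mm (x) by 170 mm (y).
- dimmer (a joint): Position of the dimmer grip along its track in m, growing towards the tray's +y: 0 is tray y = -50 mm, 0.05 is tray y = 0, 0.10 the end. Friction about 1.5 N; it stays where it is left.
- dimmer_top (a point): Centre of the top of the dimmer grip: black block 28 (tray x) x 20 (tray y) x 40 mm high, thin white line across its top at the middle, top 62 mm above the table. Slides along tray y on an aluminium track 40 mm wide, 150 mm long, top 22 mm above the table, centre line at tray x = -128 mm, 37 mm from the rim. Axes as the tray's.
- marker: Small black pointer tab, 14 mm wide (y), 23 mm long (x), its top 26 mm above the table, fixed on the ledge beside the track on the robot's side, tip pointing at the track. Origin at the tip, 8 mm above the table, at tray x = -153 mm; its tray y is where the middle of the dimmer grip (white line) has to come. Axes as the tray's.
- stapler: Black desk stapler standing upright on the table, on the other side of the carton, 130 mm long, 36 mm wide at the foot, 50 mm high, about 0.2 to 0.4 kg. Origin at the centre of its underside; x along its length towards the nose, z up. Its handle bar, where to grip, is a straight block 118 mm long and 30 mm wide, 22 to 50 mm above the underside, centred on the origin to 2 mm.
- carton: Slim brown carton standing loose between the tray and the stapler, 220 mm long (its x), 60 mm wide (y), 90 mm high, about 0.6 kg; origin at the centre of its underside. Leave it in place.
- tape_roll: Black roll of tape lying flat near the carton's robot-side end, 60 mm across, 24 mm high; origin under its centre. Leave it in place.
- pen_cup: Black open cup, 76 mm across and 95 mm high, beyond the tray and carton; origin under its centre. Leave it in place.
Not all that is in view belongs to the job. What is meant by the carton is not turquoise, and is the larger of those in its own colour.

How it is judged:
By the outcome, as a careful person would: the job done as asked, in the order asked, and still so for the second after the job is handed in, while the arm keeps its last pose, push and grip.
It also fails if it takes over 59 s, if anything falls off the work surface, if the arm or the gripper's body presses on something with over 40 N, if the wrist force passes 120 N, or if a joint passes its speed limit or range.

## Working session

There is one attempt and no reset: what is moved stays moved. The work goes in short steps, Python scripts to look and compute and a shell command to move; the robot and the scene stay as the last step left them, time stands still between calls to the robot, and variables do not carry over. Pictures are saved under pics/ and viewed, at most 10 in all, crops included, and the job is handed in when it is done.

```bash
mkdir -p pics; cat > h.py <<'E'
import numpy as np, cv2
from bench import robot, viewer, workorder
def snap(name,fn):
    p=viewer.camera_params(name); im,d=viewer.camera(name)
    cv2.imwrite('pics/'+fn+'.png',im[:,:,::-1]); np.savez('pics/'+fn+'.npz',im=im,d=d,**p)
def load(fn): return np.load('pics/'+fn+'.npz')
def world(S,u,v,z=None):
    "pinhole: pixel to world, by depth or at plane height z"
    r=np.array([(u-S['cx'])/S['fx'],(v-S['cy'])/S['fy'],1.])
    R,t=S['R'],S['t']; c=-R.T@t; w=R.T@r
    if z is None: return c+w*S['d'][int(round(v)),int(round(u))]
    return c+w*(z-c[2])/w[2]
E
python3 - <<'E'
from h import *
snap('top','top0'); snap('scene','scene0')
s=robot.sense(); print({k:np.round(v,3) for k,v in s.items()})
p=viewer.camera_params('top'); print(p)
E
```

```text
{'clock': np.float64(0.1), 'joints': array([-0.968,  0.502, -0.427,  1.551,  0.221,  1.138, -0.21 ]), 'joint_vel': array([ 0.   , -0.003, -0.001, -0.003,  0.002,  0.001, -0.002]), 'joint_torque': array([-1.2000e-02, -5.7082e+01, -5.8390e+00, -2.8175e+01,  1.0000e-02,
        6.0000e-03,  0.0000e+00]), 'tcp_pos': array([0.216, 0.612, 0.255]), 'orientation': array([-0.   ,  0.169,  0.986, -0.001]), 'wrist_force': array([ 0.093, -1.166,  0.376]), 'moment': array([ 0.011,  0.012, -0.01 ]), 'grasp_force': np.float64(0.0), 'width': np.float64(0.085)}
{'fx': 504.75212659522987, 'fy': 504.75212659522987, 'cx': 282.027082669956, 'cy': 205.9305753538069, 'R': array([[-0.00862272, -0.99995968, -0.00250928],
       [-0.99580658,  0.0088154 , -0.09105796],
       [ 0.0910764 ,  0.0017136 , -0.99584243]]), 't': array([-0.06206225,  0.5972661 ,  1.10144093])}
```

View pics/top0.png

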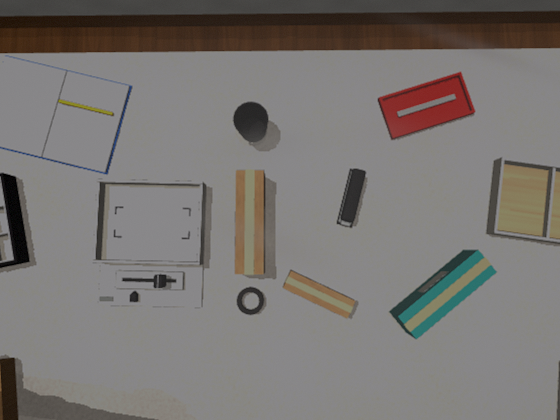

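View pics/scene0.png

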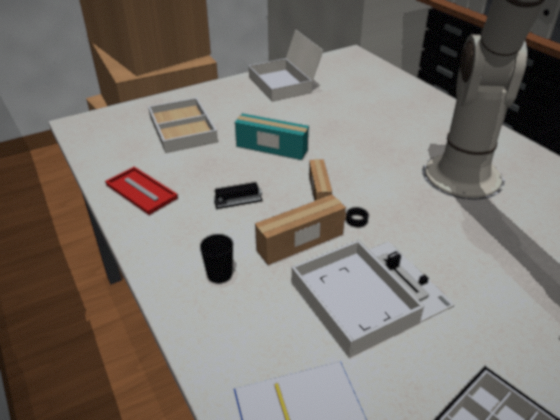

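The top view shows the tray at about (150,222), dimmer grip (159,281), pointer (134,297), carton (250,222), stapler (351,197) and tape roll (250,301). I'll enlarge the tray and the stapler.

```bash
python3 - <<'E'
from h import *
im=load('top0')['im'][:,:,::-1]
a=cv2.resize(im[172:312,90:215],None,fx=4,fy=4,interpolation=cv2.INTER_CUBIC)
b=cv2.resize(im[162:232,330:375],None,fx=6,fy=6,interpolation=cv2.INTER_CUBIC)
b=cv2.copyMakeBorder(b,0,560-420,0,0,0)
cv2.imwrite('pics/crop0.png',cv2.convertScaleAbs(np.hstack([a,b]),alpha=1.5))
E
```

```text
(no output)
```

View pics/crop0.png

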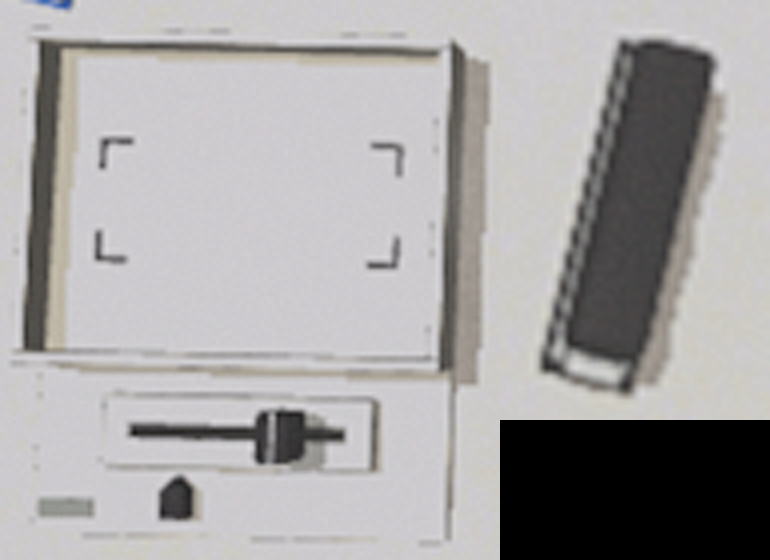

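```bash
python3 - <<'E'
from h import *
S=load('top0')
A=lambda x,y,z:world(S,(x+.5)/4-.5+90,(y+.5)/4-.5+172,z)
B=lambda x,y,z:world(S,(x-500+.5)/6-.5+330,(y+.5)/6-.5+162,z)
m=np.array([A(*p,.018) for p in [(101,141),(402,146),(398,266),(96,260)]])
c=m.mean(0); ey=(m[0]+m[3]-m[1]-m[2])[:2]; print('frame',np.linalg.norm(m[0]-m[1]),np.linalg.norm(m[0]-m[3]))
yaw=np.arctan2(-ey[0],ey[1]); print('target',c,'yaw',np.degrees(yaw))
R=np.array([[np.cos(yaw),-np.sin(yaw)],[np.sin(yaw),np.cos(yaw)]])
for n,p in dict(grip=A(270,437,.062),tip=A(179,476,.026)).items(): print(n,p,'tray',R.T@(p-c)[:2])
h=np.array([B(*p,.05) for p in [(632,42),(715,58),(642,362),(567,348)]]); print('stapler',h.mean(0),np.linalg.norm(h[0]-h[1]),np.linalg.norm(h[0]-h[3]))
d=(h[0]+h[1]-h[2]-h[3]); print('axis yaw',np.degrees(np.arctan2(d[1],d[0])))
for n,p,z in [('tape',(250,301),.024),('cartonTL',(236,170),.09),('BR',(265,274),.09),('BL',(236,274),.09),('TR',(265,170),.09)]: print(n,world(S,*p,z))
g=lambda u,v:world(S,u,v)
print('depth',g(352,195),g(157,281),g(250,222),g(250,240),g(152,222))
s=robot.sense(); q=s['orientation']
from scipy.spatial.transform import Rotation as Q
print(Q.from_quat(np.r_[q[1:],q[0]]).as_matrix().round(3), robot.tip_reach)
E
```

```text
frame 0.16989220494413731 0.06701941301481226
target [0.56294429 0.22563842 0.018     ] yaw -1.547175649120043
grip [0.43491348 0.201203   0.062     ] tray [-0.12732438 -0.02788335]
tip [0.41207623 0.26006253 0.026     ] tray [-0.15174251  0.03033812]
stapler [ 0.61684343 -0.22273861  0.05      ] 0.03097397220132129 0.11538314010582106
axis yaw -13.85642222570722
tape [0.38715323 0.00514846 0.024     ]
cartonTL [0.66849995 0.02977028 0.09      ]
BR [ 0.4487276  -0.03064958  0.09      ]
BL [0.44924269 0.02983995 0.09      ]
TR [ 0.66794314 -0.03186643  0.09      ]
depth [ 0.6168271  -0.2204232   0.05454427] [0.43483215 0.20063856 0.06533259] [5.57493422e-01 2.29494052e-04 9.14892705e-02] [5.19773789e-01 4.60413021e-04 8.96076395e-02] [0.56377769 0.22523815 0.01896068]
[[-0.943  0.333 -0.001]
 [ 0.333  0.943 -0.002]
 [ 0.    -0.002 -1.   ]] 0.025
```

```bash
python3 -m handwheel '[[[1,1,-2,0,0,0,2],[1,4,-7,-1,0,0,4],[1,7,-12,-2,0,0,6],[1,10,-18,-4,0,0,9],[1,13,-24,-6,0,0,12],[1,16,-30,-8,0,0,15],[1,19,-35,-9,0,0,17],[1,21,-39,-10,0,0,17.9],[1,21.8,-41,-10,0,0,17.9],[1,21.8,-41.1,-10,0,0,17.9]]]' 40
```

```text
clock: 1.1
tcp_pos: [0.433, 0.204, 0.1567]
orientation: [-0.0, 0.014, 1.0, -0.0]
wrist_force: [1.8, -0.0, -0.3]
width: 0.0852
grasp_force: 0.0
```

```bash
python3 -m handwheel '[[[1,0,0,-1.5,0,0,0],[1,0,0,-4,0,0,0],[1,0,0,-6.5,0,0,0],[1,0,0,-8.5,0,0,0],[1,0,0,-9.8,0,0,0],[1,0,0,-10.2,0,0,0],[1,0,0,-10.2,0,0,0]]]'; python3 -m handwheel '[[[0,0,0,0,0,0,0],[0,0,0,0,0,0,0],[0,0,0,0,0,0,0],[0,0,0,0,0,0,0],[0,0,0,0,0,0,0],[0,0,0,0,0,0,0],[0,0,0,0,0,0,0],[0,0,0,0,0,0,0]]]' 30
```

```text
clock: 1.8
tcp_pos: [0.4323, 0.206, 0.0548]
orientation: [-0.0, 0.014, 1.0, -0.0]
wrist_force: [-0.7, -0.6, 0.2]
width: 0.0851
grasp_force: 0.0
clock: 2.6
tcp_pos: [0.4329, 0.2058, 0.0556]
orientation: [0.0, 0.014, 1.0, -0.0]
wrist_force: [-0.7, -3.1, 5.8]
width: 0.0196
grasp_force: 34.5
```

```bash
python3 -m handwheel '[[[0,0,0.5,0,0,0,0],[0,0,1.3,0,0,0,0],[0,0.1,2.2,0,0,0,0],[0,0.1,3.2,0,0,0,0],[0,0.1,4.2,0,0,0,0],[0,0.1,5,0,0,0,0],[0,0.2,5.5,0,0,0,0],[0,0.2,5.8,0,0,0,0],[0,0.2,5.8,0,0,0,0],[0,0.2,5.8,0,0,0,0]]]'; python3 - <<'E'
from h import *
snap('top','top1'); snap('wrist','w1')
im=load('top1')['im'][:,:,::-1]; w=load('w1')['im'][:,:,::-1]
a=cv2.resize(im[255:315,95:205],None,fx=5,fy=5,interpolation=cv2.INTER_CUBIC)
a=cv2.copyMakeBorder(a,0,0,0,10,0)
cv2.imwrite('pics/v1.png',np.vstack([a,w[140:]]))
E
```

```text
clock: 3.6
tcp_pos: [0.4347, 0.2653, 0.0556]
orientation: [0.0, 0.013, 1.0, 0.001]
wrist_force: [-0.8, 0.5, 5.7]
width: 0.0195
grasp_force: 34.6
```

View pics/v1.png

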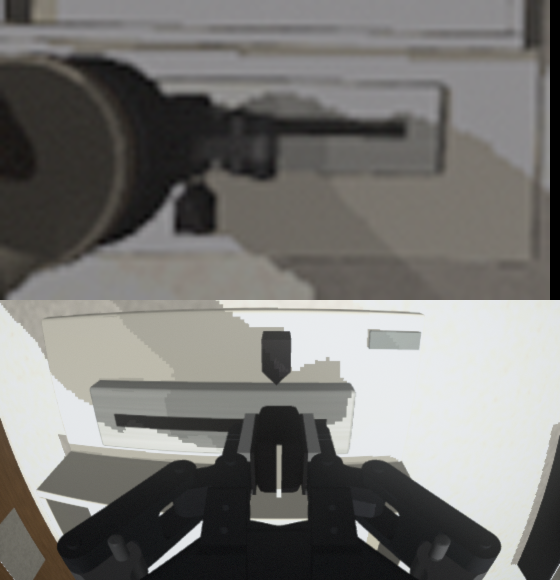

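The wrist view shows the pointer tip at pixel (276,224) and the grip's white line from (279,287) to (279,337), so they are nearly level. I'll compute the remaining offset.

```bash
cat >> h.py <<'E'
def fish(S,u,v,z):
    a,b=u-S['cx'],v-S['cy']; r=np.hypot(a,b); th=r/S['fx']
    w=S['R'].T@np.array([a/r*np.sin(th),b/r*np.sin(th),np.cos(th)]); c=-S['R'].T@S['t']
    return c+w*(z-c[2])/w[2]
E
python3 - <<'E'
from h import *
S=load('w1'); c=np.array([.56294,.22564]); y=np.radians(-1.547); R=np.array([[np.cos(y),-np.sin(y)],[np.sin(y),np.cos(y)]])
for n,u,v,z in [('tip',276,224,.026),('tabL',262,171,.026),('tabR',291,171,.026),('line1',279,287,.062),('line2',279,337,.062)]:
    p=fish(S,u,v,z); print(n,p,R.T@(p[:2]-c))
E
```

```text
tip [0.41150502 0.26468683 0.026     ] [-0.15243393  0.03494431]
tabL [0.38473039 0.25893702 0.026     ] [-0.17904357  0.02847377]
tabR [0.38510028 0.27244087 0.026     ] [-0.17903838  0.04198268]
line1 [0.42463282 0.26571047 0.062     ] [-0.13933855  0.03632199]
line2 [0.45231246 0.26499517 0.062     ] [-0.11164969  0.03635421]
```

```bash
python3 -m handwheel '[[[0,0,-0.1,0,0,0,0],[0,0,-0.1,0,0,0,0],[0,0,-0.1,0,0,0,0],[0,0,-0.1,0,0,0,0]]]';  python3 -m handwheel '[[[0.5,0,0,0,0,0,0],[0.5,0,0,0,0,0,0],[0.5,0,0,0,0,0,0],[0.5,0,0,0,0,0,0],[0.5,0,0,0.5,0,0,0],[0.5,0,0,2,0,0,0],[0.5,0,0,4,0,0,0],[0.5,0,0,6,0,0,0],[0.5,0,0,8,0,0,0],[0.5,0,0,10,0,0,0]]]';python3 -m handwheel '[[[0.5,-1,0,2,0,0,0],[0.5,-3,-2,4,0,0,0],[0.5,-3,-6,6,0,0,0],[0.5,-3,-10,8,0,0,0],[0.5,-3,-13,8,0,0,0],[0.5,-3,-14,8,0,0,0],[0.5,-3,-14,8,0,0,0]]]'; python3 - <<'E'
from h import *
snap('top','top2'); snap('wrist','w2')
im=load('top2')['im'][:,:,::-1]; w=load('w2')['im'][:,:,::-1]
a=cv2.resize(im[262:312,105:185],None,fx=7,fy=7,interpolation=cv2.INTER_CUBIC)
cv2.imwrite('pics/v2.png',np.vstack([a,w[:250]]))
E
```

```text
clock: 4.1
tcp_pos: [0.4347, 0.2643, 0.0556]
orientation: [0.0, 0.013, 1.0, 0.001]
wrist_force: [-0.2, 0.6, 6.4]
width: 0.0194
grasp_force: 34.6
clock: 5.1
tcp_pos: [0.4344, 0.2629, 0.1562]
orientation: [-0.0, 0.014, 1.0, 0.0]
wrist_force: [-0.2, 1.4, -0.6]
width: 0.0423
grasp_force: 0.0
clock: 5.8
tcp_pos: [0.4045, 0.1217, 0.2354]
orientation: [0.0, 0.015, 1.0, -0.0]
wrist_force: [-0.1, 0.7, 0.0]
width: 0.0426
grasp_force: 0.0
```

View pics/v2.png

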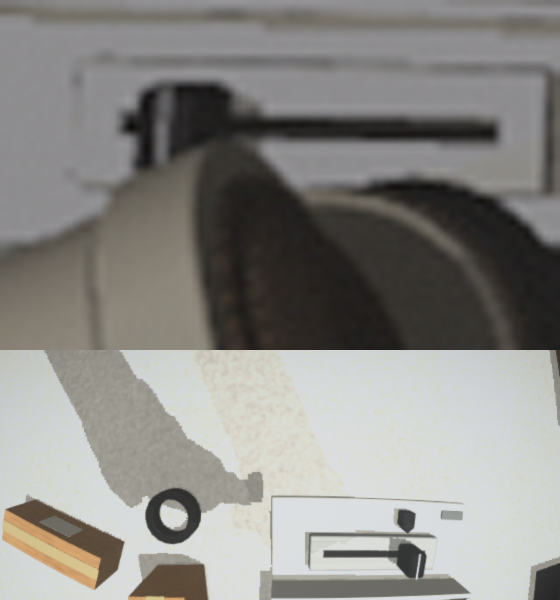

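```bash
python3 - <<'E'
from h import *
S=load('top2'); c=np.array([.56294,.22564]); y=np.radians(-1.547); R=np.array([[np.cos(y),-np.sin(y)],[np.sin(y),np.cos(y)]])
for u,v in [(163,90),(162,115),(161,140)]:
    p=world(S,(u+.5)/7-.5+105,(v+.5)/7-.5+262,.062); print(p,R.T@(p[:2]-c))
E
```

```text
[0.44912615 0.26411459 0.062     ] [-0.11481107  0.03538794]
[0.44154518 0.26427493 0.062     ] [-0.1223936   0.03534356]
[0.43397389 0.26443507 0.062     ] [-0.12996645  0.03529923]
```

```bash
python3 -m handwheel '[[[0.5,0,2,-1,0,0,0],[0.5,-1,6,-2,0,0,0],[0.5,-2,10,-4,0,0,0],[0.5,-2,13,-5,0,0,0],[0.5,-2,14,-5,0,0,0],[0.5,-2,14,-5,0,0,0],[0.5,-2,14,-5,0,0,0]]]'; python3 - <<'E'
from h import *
snap('wrist','w3'); S=load('w3'); print(-S['R'].T@S['t'],S['cx'],S['cy'],S['fx'],S['R'].round(3))
w=S['im'][:,:,::-1]; u0,v0=200,100
cv2.imwrite('pics/v3.png',cv2.resize(w[100:300,180:380],None,fx=3,fy=3,interpolation=cv2.INTER_CUBIC))
E
```

```text
clock: 6.6
tcp_pos: [0.3845, 0.2627, 0.1851]
orientation: [-0.0, 0.013, 1.0, -0.0]
wrist_force: [-0.3, -0.6, -0.6]
width: 0.0425
grasp_force: 0.0
[0.30088059 0.26504084 0.30335538] 278.5694427348787 204.3147157911357 325.19226210127806 [[ 0.027  1.    -0.   ]
 [ 0.946 -0.025  0.322]
 [ 0.322 -0.009 -0.947]]
```

View pics/v3.png

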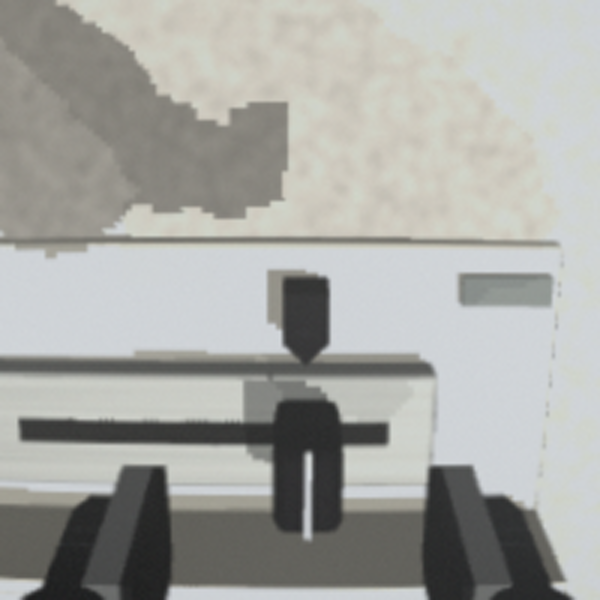

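In this view the pointer tip is at crop (306,363) and the white line is at (307.5, 450 to 538).

```bash
python3 - <<'E'
from h import *
S=load('w3'); c=np.array([.56294,.22564]); y=np.radians(-1.547); R=np.array([[np.cos(y),-np.sin(y)],[np.sin(y),np.cos(y)]])
f=lambda u,v,z:(lambda p:print((u,v),p.round(4),(R.T@(p[:2]-c)).round(4)))(fish(S,(u+.5)/3-.5+180,(v+.5)/3-.5+100,z))
f(306,363,.026);f(284,280,.026);f(328,280,.026);f(307.5,450,.062);f(307.5,538,.062)
# ledge/track end edges, right
f(436,370,.022)
f(559,243,.008)
f(20,430,.022);f(388,430,.022)
E
```

```text
(306, 363) [0.411  0.2649 0.026 ] [-0.1529  0.0351]
(284, 280) [0.3844 0.259  0.026 ] [-0.1794  0.0285]
(328, 280) [0.3847 0.272  0.026 ] [-0.1794  0.0416]
(307.5, 450) [0.4226 0.2647 0.062 ] [-0.1413  0.0353]
(307.5, 538) [0.4513 0.2641 0.062 ] [-0.1126  0.0354]
(436, 370) [0.4161 0.3055 0.022 ] [-0.1489  0.0759]
(559, 243) [0.3795 0.3469 0.008 ] [-0.1867  0.1162]
(20, 430) [0.4343 0.1705 0.022 ] [-0.1271 -0.0585]
(388, 430) [0.4364 0.2906 0.022 ] [-0.1282  0.0615]
```

The grip is within 0.3 mm of the pointer. Next is the stapler.

```bash
python3 -m handwheel '[[[0.8,1,-1,1,0,0,0],[0.8,3,-4,2,0,0,-2],[0.8,5,-8,3,0,0,-4],[0.8,7,-12,4,0,0,-6],[0.8,9,-16,4,0,0,-8],[0.8,11,-20,4,0,0,-10],[0.8,13,-24,4,0,0,-12],[0.8,15,-28,4,0,0,-12.3],[0.8,17,-32,4,0,0,-12.3],[0.8,18.5,-36,4,0,0,-12.3]]]'; python3 -m handwheel '[[[0.8,1.5,-4,0,0,0,0],[0.8,3,-8,0,0,0,0],[0.8,4.3,-11,0,0,0,0],[0.8,4.7,-12.4,0,0,0,0],[0.8,4.7,-12.6,0,0,0,0],[0.8,4.7,-12.6,0,0,0,0],[0.8,4.7,-12.6,0,0,0,0]]]'; python3 - <<'E'
from h import *
snap('wrist','w4'); w=load('w4')['im'][:,:,::-1]
cv2.imwrite('pics/v4.png',cv2.resize(w[200:400,180:380],None,fx=3,fy=3,interpolation=cv2.INTER_CUBIC))
print(robot.sense()['joints'].round(2))
E
```

```text
clock: 7.65
tcp_pos: [0.5699, -0.1007, 0.226]
orientation: [0.001, 0.122, 0.993, -0.0]
wrist_force: [1.2, 0.5, 0.2]
width: 0.0683
grasp_force: 0.0
clock: 8.35
tcp_pos: [0.6163, -0.2206, 0.2253]
orientation: [-0.0, 0.12, 0.993, 0.001]
wrist_force: [-0.6, 0.3, -0.2]
width: 0.0682
grasp_force: 0.0
[ 0.37  0.51 -0.1   1.58  0.05  1.06  1.59]
```

View pics/v4.png

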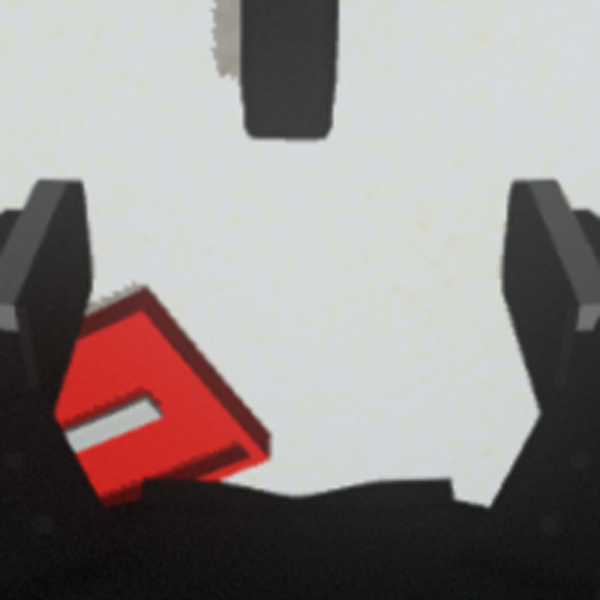

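The crop caught only the far end of the stapler, whose right and left handle edges are at crop x of about 242 and 335. I'll view the upper part of the same picture.

```bash
python3 - <<'E'
from h import *
w=load('w4')['im'][:,:,::-1]
cv2.imwrite('pics/v5.png',cv2.resize(w[105:255,220:340],None,fx=4,fy=4,interpolation=cv2.INTER_CUBIC))
E
```

```text
(no output)
```

View pics/v5.png

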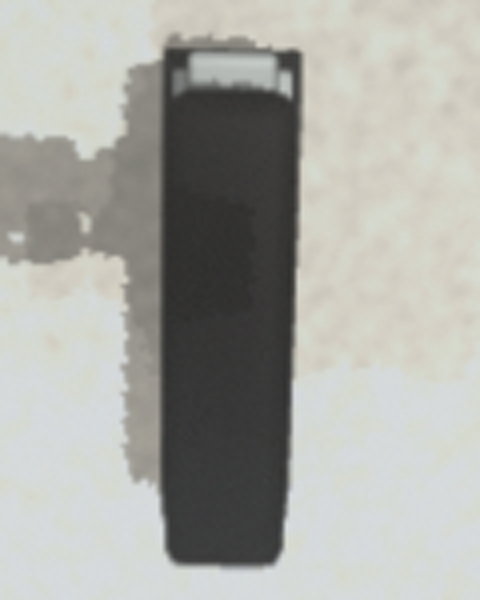

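```bash
python3 - <<'E'
from h import *
S=load('w4')
f=lambda u,v,z:fish(S,(u+.5)/4-.5+220,(v+.5)/4-.5+105,z)
P=[f(*p,.05) for p in [(172,95),(294,95),(168,562),(284,562)]]
for p in P: print(p.round(4))
P=np.array(P); n=P[:2].mean(0);q=P[2:].mean(0); d=q-n; print('ctr',(n+q)/2,np.linalg.norm(d),np.degrees(np.arctan2(d[1],d[0])),np.linalg.norm(P[0]-P[1]),np.linalg.norm(P[2]-P[3]))
# foot front corners at table-ish height
a,b=f(163,50,.005),f(302,50,.005); print('foot',a,b,np.linalg.norm(a-b))
s=robot.sense(); print(s['tcp_pos']); 
from scipy.spatial.transform import Rotation as Q
o=s['orientation']; M=Q.from_quat(np.r_[o[1:],o[0]]).as_matrix(); print(np.degrees(np.arctan2(M[1,1],M[0,1])))
E
```

```text
[ 0.5585 -0.2211  0.05  ]
[ 0.565  -0.1945  0.05  ]
[ 0.6699 -0.251   0.05  ]
[ 0.6768 -0.2228  0.05  ]
ctr [ 0.61752553 -0.22233013  0.05      ] 0.11531521665217308 -14.62753424496783 0.02742401367995234 0.029060488448088964
foot [ 0.55007757 -0.22352918  0.005     ] [ 0.55859704 -0.18871394  0.005     ] 0.03584245718450093
[ 0.61647537 -0.22058607  0.22541874]
76.28537714287698
```

```bash
python3 -m handwheel '[[[0.8,0.1,-0.2,-2,0,0,-0.4],[0.8,0.1,-0.2,-5,0,0,-0.4],[0.8,0.1,-0.2,-8.5,0,0,-0.4],[0.8,0.1,-0.2,-12,0,0,-0.4],[0.8,0.1,-0.2,-14.5,0,0,-0.4],[0.8,0.1,-0.2,-16.2,0,0,-0.4],[0.8,0.1,-0.2,-17.2,0,0,-0.4],[0.8,0.1,-0.2,-17.8,0,0,-0.4],[0.8,0.1,-0.2,-17.8,0,0,-0.4],[0.8,0.1,-0.2,-17.8,0,0,-0.4]]]'; python3 -m handwheel '[[[0,0,0,0,0,0,0],[0,0,0,0,0,0,0],[0,0,0,0,0,0,0],[0,0,0,0,0,0,0],[0,0,0,0,0,0,0],[0,0,0,0,0,0,0],[0,0,0,0,0,0,0],[0,0,0,0,0,0,0]]]' 80
```

```text
clock: 9.4
tcp_pos: [0.6185, -0.2252, 0.0483]
orientation: [0.001, 0.124, 0.992, -0.0]
wrist_force: [-0.2, 0.2, 0.1]
width: 0.0679
grasp_force: 0.0
clock: 10.2
tcp_pos: [0.6183, -0.2251, 0.0482]
orientation: [0.001, 0.124, 0.992, -0.0]
wrist_force: [-1.1, 0.8, 6.3]
width: 0.0287
grasp_force: 80.0
```

```bash
python3 -m handwheel '[[[0,0,0,0.5,0,0,0],[0,0,0,1.5,0,0,0],[0,0,0,3,0,0,0],[0,0,0,5,0,0,0],[0,0,0,7,0,0,0],[0,0,0,9,0,0,0],[0,0,0,11,0,0,0],[0,0,0,13,0,0,0],[0,0,0,14.5,0,0,0],[0,0,0,15,0,0,0]]]'; python3 -m handwheel '[[[0,0,0.5,0,0,0,-1],[0,-0.1,1.5,0,0,0,-3],[0,-0.3,3.5,0,0,0,-7],[0,-0.6,6,0,0,0,-11],[0,-1,8.5,0,0,0,-15],[0,-1.3,11,0,0,0,-19],[0,-1.6,13.5,0,0,0,-23],[0,-1.9,16,0,0,0,-27],[0,-2.2,18.5,0,0,0,-31],[0,-2.5,21,0,0,0,-35]]]'; python3 -m handwheel '[[[0,-0.3,2.5,0,0,0,-4],[0,-0.6,5,0,0,0,-9],[0,-0.9,7.5,0,0,0,-14],[0,-1.2,10,0,0,0,-19],[0,-1.5,13,0,0,0,-24],[0,-1.8,16,0,0,0,-29],[0,-2.1,18.5,0,0,0,-34],[0,-2.4,21,0,0,0,-38],[0,-2.7,23,0,0,0,-41],[0,-2.9,23.9,0,0,0,-42.3]]]'; python3 -m handwheel '[[[0,0,0,0,0,0,0],[0,0,0,0,0,0,0],[0,0,0,0,0,0,0]]]'; python3 - <<'E'
from h import *
snap('top','top6'); snap('wrist','w6'); 
print(robot.sense()['joints'].round(2))
w=load('w6')['im'][:,:,::-1]; cv2.imwrite('pics/v6.png',w)
E
```

```text
clock: 11.2
tcp_pos: [0.6187, -0.2254, 0.2]
orientation: [0.002, 0.124, 0.992, -0.0]
wrist_force: [0.2, -0.1, -1.7]
width: 0.0283
grasp_force: 79.2
clock: 12.2
tcp_pos: [0.5913, -0.0135, 0.1957]
orientation: [-0.001, 0.418, 0.908, -0.0]
wrist_force: [0.4, -0.3, -0.9]
width: 0.0288
grasp_force: 79.0
clock: 13.2
tcp_pos: [0.5616, 0.2274, 0.1956]
orientation: [-0.001, 0.716, 0.698, -0.001]
wrist_force: [0.1, 0.1, -1.7]
width: 0.0288
grasp_force: 79.0
clock: 13.5
tcp_pos: [0.5636, 0.2226, 0.1966]
orientation: [0.0, 0.717, 0.697, -0.001]
wrist_force: [0.0, 0.2, -2.4]
width: 0.0287
grasp_force: 79.0
[-0.48  0.45  0.07  1.73 -0.04  0.96 -0.42]
```

View pics/v6.png

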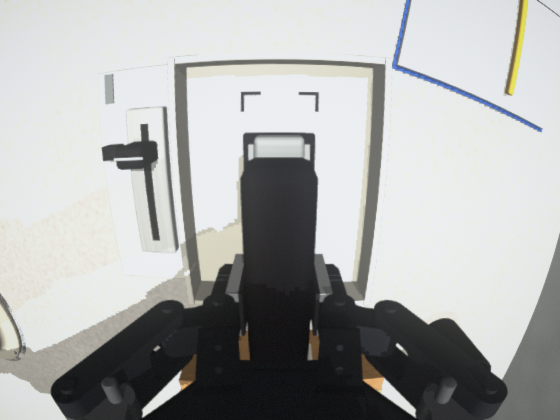

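The wrist view shows the stapler held over the bay. The +y corner marks are at (242,93) and (318,94), and the nose end of the foot is at (244,134) to (314,134). I'll compute the alignment and tilt.

```bash
python3 - <<'E'
from h import *
from scipy.spatial.transform import Rotation as Q
S=load('w6'); y=np.radians(-1.547); R=np.array([[np.cos(y),-np.sin(y)],[np.sin(y),np.cos(y)]]); c=np.array([.56294,.22564])
tr=lambda p:(R.T@(p[:2]-c)).round(4)
a,b=fish(S,242,93,.018),fish(S,318,94,.018); print('marks',tr(a),tr(b))
for (u,v) in [(244,134),(314,134)]: print('foot',tr(fish(S,u,v,.15)))
for (u,v) in [(242,172),(316,172),(245,250),(315,250),(279,165)]: print('handle',tr(fish(S,u,v,.20)))
def d3(u,v):
    e,f=u-S['cx'],v-S['cy']; r=np.hypot(e,f); th=r/S['fx']; k=S['d'][v,u]
    return S['R'].T@(np.array([e/r*np.tan(th)*k,f/r*np.tan(th)*k,k])-S['t'])
for v in (175,200,230,260,300,330): print(v,*[d3(u,v).round(4) for u in (255,279,303)])
s=robot.sense(); o=s['orientation']; M=Q.from_quat(np.r_[o[1:],o[0]]).as_matrix(); print(s['tcp_pos'],tr(s['tcp_pos']),'\n',M.round(4)); print(np.degrees(np.arctan2(M[1,1],M[0,1])))
T=load('top6'); cv2.imwrite('pics/v7.png',cv2.resize(T['im'][160:320,80:240,::-1],None,fx=3.5,fy=3.5,interpolation=cv2.INTER_CUBIC))
E
```

```text
marks [-0.0326  0.0846] [0.0357 0.0836]
foot [-0.0172  0.0616]
foot [0.0183 0.0616]
handle [-0.0129  0.0534]
handle [0.014  0.0533]
handle [-0.013   0.0218]
handle [0.0148 0.0217]
handle [0.0005 0.0559]
175 [0.556  0.2777 0.1984] [0.5649 0.2775 0.1989] [0.5737 0.2773 0.1988]
200 [0.5557 0.2685 0.2001] [0.5646 0.268  0.1994] [0.5736 0.2675 0.1987]
230 [0.5549 0.2558 0.1988] [0.5642 0.256  0.1997] [0.5735 0.2555 0.1992]
260 [0.5542 0.243  0.1996] [0.5639 0.2424 0.1991] [0.5736 0.2422 0.1992]
300 [0.5529 0.2224 0.1987] [0.5633 0.2233 0.2002] [0.5737 0.2217 0.1984]
330 [0.5517 0.2051 0.1989] [0.5628 0.2054 0.1994] [0.5739 0.2044 0.1988]
[0.56380651 0.22267693 0.19693922] [ 0.0009 -0.0029] 
 [[ 2.900e-02  9.996e-01 -2.000e-04]
 [ 9.996e-01 -2.900e-02 -6.000e-04]
 [-6.000e-04 -2.000e-04 -1.000e+00]]
-1.6595005866946713
```

```bash
python3 -m handwheel '[[[0,0.1,0.25,-0.5,0,0,0],[0,0.1,0.25,-1.5,0,0,0],[0,0.1,0.25,-3,0,0,0],[0,0.1,0.25,-4.5,0,0,0],[0,0.1,0.25,-6,0,0,0],[0,0.1,0.25,-7.5,0,0,0],[0,0.1,0.25,-9,0,0,0],[0,0.1,0.25,-10.2,0,0,0],[0,0.1,0.25,-11.2,0,0,0],[0,0.1,0.25,-11.6,0,0,0]]]'; python3 -m handwheel '[[[0,0,0,0,0,0,0],[0,0,0,0,0,0,0],[0,0,0,0,0,0,0],[0,0,0,0,0,0,0],[0,0,0,0,0,0,0]]]';  python3 - <<'E'
from h import *
snap('top','top8'); snap('wrist','w8')
w=load('w8')['im'][:,:,::-1]; T=load('top8')['im'][:,:,::-1]
a=cv2.resize(w[70:350,150:410],None,fx=2,fy=2,interpolation=cv2.INTER_CUBIC)
b=cv2.resize(T[160:320,90:270],(270,240)); b=cv2.copyMakeBorder(b,0,320,0,0,0)
cv2.imwrite('pics/v8.png',np.hstack([a,b]))
E
```

```text
clock: 14.6
tcp_pos: [0.564, 0.2263, 0.0798]
orientation: [-0.0, 0.717, 0.697, -0.001]
wrist_force: [-0.6, -0.9, -2.2]
width: 0.0286
grasp_force: 79.0
clock: 15.1
tcp_pos: [0.5649, 0.2266, 0.0817]
orientation: [0.0, 0.717, 0.697, 0.0]
wrist_force: [0.4, 0.2, -1.2]
width: 0.0284
grasp_force: 79.0
```

View pics/v8.png

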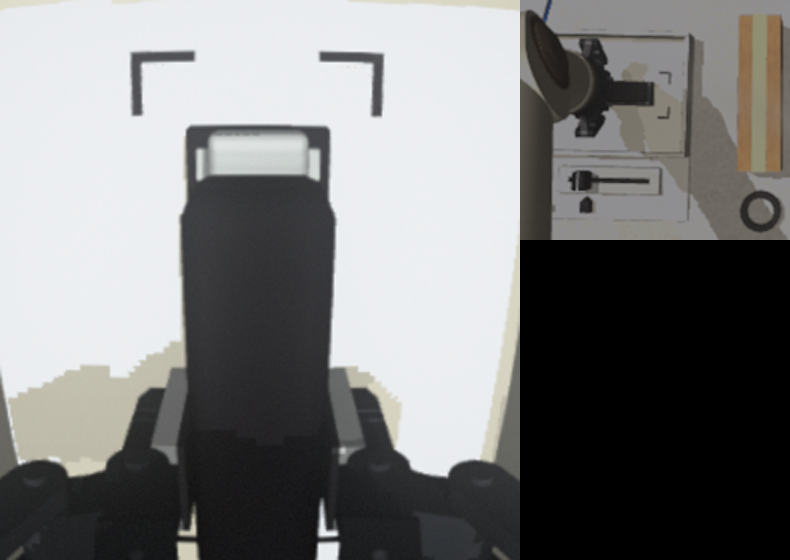

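The stapler hangs centred between the marks: outer corners at crop (132,53) and (382,55), foot front at (188,127) to (329,127). The carton, the tape roll and the dimmer have not moved. One last numeric check before closing.

```bash
python3 - <<'E'
from h import *
S=load('w8'); y=np.radians(-1.547); R=np.array([[np.cos(y),-np.sin(y)],[np.sin(y),np.cos(y)]]); c=np.array([.56294,.22564])
tr=lambda p:(R.T@(p[:2]-c)).round(4)
f=lambda u,v,z:tr(fish(S,(u+.5)/2-.5+150,(v+.5)/2-.5+70,z))
print('marks',f(132,53,.018),f(382,55,.018)); print('foot',f(188,127,.04),f(329,127,.04)); print('handle',f(183,215,.083),f(334,215,.083),f(190,400,.083),f(330,400,.083),'end',f(258,177,.083))
def d3(u,v):
    e,g=u-S['cx'],v-S['cy']; r=np.hypot(e,g); th=r/S['fx']; k=S['d'][v,u]
    return S['R'].T@(np.array([e/r*np.tan(th)*k,g/r*np.tan(th)*k,k])-S['t'])
print([d3(279,v)[2].round(4) for v in (175,200,230,260,300)],'panel',d3(200,120)[2])
s=robot.sense(); print(tr(s['tcp_pos']),s['tcp_pos'],s['joint_vel'].round(3),s['clock'])
T=load('top8'); D=load('top0')
dif=cv2.absdiff(T['im'],D['im']).max(2)
t=lambda u,v,z:tr(world(T,90+u/1.5,160+v/1.5,z))
print('top: end',t(133.5,93,.083),'marks',t(149,73,.018),t(149,117,.018))
print('carton/tape mean diff',dif[165:280,232:270].mean(),dif[285:318,235:266].mean())
E
```

```text
marks [-0.0337  0.0857] [0.0357 0.0851]
foot [-0.0159  0.0667] [0.0188 0.0667]
handle [-0.0127  0.055 ] [0.0154 0.055 ] [-0.0128  0.0157] [0.0162 0.0157] end [0.0013 0.0621]
[np.float64(0.0823), np.float64(0.084), np.float64(0.0847), np.float64(0.0846), np.float64(0.0851)] panel 0.01775282305070007
[0.0017 0.001 ] [0.56469976 0.22655596 0.08144343] [-0.001  0.001 -0.    -0.     0.    -0.001 -0.   ] 15.2
top: end [-0.0016 -0.0744] marks [ 0.0325 -0.0831] [-0.0335 -0.0854]
carton/tape mean diff 7.536842105263158 17.81036168132942
```

```bash
python3 -c "
from bench import workorder; print(workorder.close_job())"
```

```text
the job is handed in; nothing more can be done
None
```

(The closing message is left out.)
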